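Lid the tin with the cup, keep the outer lid in hand

TASK

The measuring cup stands in one of the two open tins: pick up the nested pair of lids together by the inner lid's wooden knob, set the pair gently onto that tin so that the inner lid sits fully home on its rim, and let go. Then grip the outer lid alone (its collar is made for that) and lift it off, leaving the inner lid seated and undisturbed. Finish while still holding the outer lid in the air in the gripper, about level and with its lowest edge clear above the top of the knob; leave the tins and everything else where they stand.

Things in the scene. Friction and masses are not known exactly. Their poses are not given: they have to be found in the camera images.
- tin_a: One of two identical loose open grey-painted steel tins (about 0.7 kg): round, 112 outer diameter, 75 tall, wall 3, floor 5 thick. Origin at the centre of its underside, z up. It holds either the measuring cup or the stone pestle.
- tin_b: The other tin, identical to tin_a in every way; it holds the other of the two things.
- cup_center (a point): Small aluminium measuring cup, 60 mouth diameter, 48 tall, with a flat tab handle 22 long at the rim, standing inside one of the tins. Point half-way up, midway along its length over cup and handle (80 long). It is left where it is; the tin that it stands in is the one to be lidded.
- pestle_center (a point): Stubby dark stone pestle, a cone 48 wide at the foot and 50 tall, standing inside the other tin. Point at half height on its axis. It is left where it is.
- lid_inner: Loose wooden inner lid, about 0.2 kg. From below: plug 98 diameter (tapering to 88) and 12 deep that enters a tin loosely; flange 120 diameter, 4 thick, that rests on the rim; upright round knob 24 diameter, 60 tall. Origin: centre of the plug's underside, 63 above the tin's origin when fully home. At the start the pair stands on the work surface on the plug.
- lid_knob (a point): Grip point on the inner lid's knob: the middle of its upper 30, which stand free above the outer lid's collar. On the axis, 15 below the knob's top, 61 above the plug's underside; fully home, 124 above the tin's origin. z up the knob. Lifting by the knob brings both lids, as the outer lid just rests on the inner lid's flange.
- lid_outer: Loose aluminium outer lid, about 0.16 kg: flat round cover 132 diameter, 4 thick, its skirt (inner diameter 128) hanging 10 below the cover loosely round flange and tin; in the middle an upright round collar, outer diameter 42, inner 34, rising 26 above the cover, the knob passing up through it with 5 play all round. Origin: centre of the cover's underside, z up.
- lid_collar (a point): Centre of the outer lid's collar: on its axis, half-way up, 13 above the cover's upper face, 13 below the collar's top, 27 above the skirt's lower edge. Nested, it lies 28 below the knob's grip point. z up.
- pitcher: White ceramic pitcher, loose, 175 tall, 120 wide with a handle, standing to the right of the work; bystander. Origin at the centre of its underside.
- basket: Round woven-look plastic tortilla basket with its lid shut, loose, about 195 wide and 120 tall over the lid's knob, standing to the left of the work; bystander. Origin at the centre of its underside.
Not all that is in view belongs to the job. There is more than one size of the lid_inner; the job needs the middle-sized.

How it is judged:
By the outcome, as a careful person would: the job done as asked, in the order asked, and still so for the second after the job is handed in, while the arm keeps its last pose, push and grip.
It also fails if it takes over 54 s, if anything falls off the work surface, if the arm or the gripper's body presses on something with over 40 N, if the wrist force passes 120 N, or if a joint passes its speed limit or range.

ROBOT

A 6-joint arm with a two-finger parallel gripper is mounted at the origin on the work surface. World frame = base frame: x ahead of the robot, y to its left, z up, the work surface at z = 0. Lengths are in m, angles in rad, forces in N, time in s.
With the tool pointing down it reaches from about 0.375 to 0.925 m from the base axis. Payload 5.7 kg.
Tool frame: the origin (TCP) lies at the very end of the fingers, on their centre line; the grasp point (between the pads) lies 19 mm behind it (robot.grip_depth is the distance from the TCP to the grasp point, in m); y points along the fingers, x is the direction in which the jaws open and shut, and the axes are right-handed (so a half turn about y gives the same grasp; the last joint's range is limited). The gripper opens to 88 mm and grips with 3 to 60 N. Pads are 20 mm wide; open, the fingers measure 115 mm over their backs; the gripper's body (75 mm by 178 mm) begins 61 mm behind the grasp point.
Start: joints at [-1.416, 0.359, 1.51, -0, 1.272, -0.115], TCP at [0.16, -0.578, 0.223] pointing down, gripper open.
Joint ranges: [-2.97, 2.97], [-1.01, 2.36], [0.21, 2.38], [-0.96, 4.11], [0.2, 2.71], [-2.98, 2.98]. Speed limits (rad/s): [2.39, 2.39, 3.14, 3.14, 3.14, 3.14].

INTERFACE

Orientations are given as a unit quaternion [w, x, y, z].
In Python, from cell import monitor, imaging, sign_off, robot gives the robot as it stands. The module is installed in compiled form; this text tells all that it offers.
- The arm moves only by the shell command python3 -m pendant 'ROWS' [OPENING] [FORCE]. ROWS is JSON, one flat list of numbers, 6 for each row, row after row: the shift along the world's x, y, z in cm, then the turn, a rotation vector about the world's x, y, z in degrees. A call has 1 to 20 rows; each row is the pose to reach, as a shift and turn from the pose measured when the call began; what a row does not reach only later rows make up. A row lasts 1/8 s, in which the tool goes at most 62.5 mm and 10.7 degrees, less where a joint would pass 70% of its speed; a pose out of reach is approached as far as the arm can. A call with a gripper value outside its range is refused whole. OPENING is the closure, from 0 (fully open) to 1 (shut), set as the call begins (- or left out, the last holds). The fingers move at their own pace and stop on an object; FORCE is the grip in N (left out, the last holds). Time passes only in rows, so rows that repeat a pose let the fingers close. It gives the time, the measured TCP pose, the force and the opening at its end, in the units of the state.
- monitor.read_state(): the state, without advancing time (a new reading comes with each control period).
- imaging.camera(name): name is "side" or "top" or "wrist"; returns the picture (400x640x3 uint8, blue, green, red); there is no depth.
- imaging.get_calibration(name): a dict with "fx", "fy", "cx", "cy" (pixels), "eye" and "rotation" of the camera in the world. Camera axes: x right, y down, z forward; pixel columns grow to the right and rows downward; lengths in m; the calibration is good to about 2 mm. A picture is of the moment at which its call begins: read the wrist's pose just before it. get_calibration takes no time and is no camera call; for the wrist camera it gives the pose at the moment of the call.
- sign_off(): hands the job in, once; it reports no verdict.
The state is a dict: "time_s": time; "joints": joint angles; "qd": joint speeds; "joint_efforts": joint torques, N m; "eef_pos": TCP position; "tcp_rot": TCP orientation; "contact_force": force on the tool from outside, world axes, zero at the start; "ft_torque": the same for the moment, N m; "width": finger opening in m.
Only numpy, scipy, OpenCV 4.12 (cv2) and the standard library are available. Lean on these libraries where they do the work, as an engineer would, in place of code of your own. Each camera call takes 0.05 s, during which the arm holds its last target. There are 200 camera calls.

## Working session

There is one attempt and no reset: what is moved stays moved. The work goes in short steps, Python scripts to look and compute and a shell command to move; the robot and the scene stay as the last step left them, time stands still between calls to the robot, and variables do not carry over. Pictures are saved under pics/ and viewed, about 8 in all and at most 12, crops included, and the job is handed in when it is done.

```bash
mkdir -p pics; cat > h.py <<'E'
import numpy as np, cv2
from cell import monitor, imaging, robot
def ray(c,u,v,z):
    d=np.array(c["rotation"])@np.array([(u-c["cx"])/c["fx"],(v-c["cy"])/c["fy"],1.]); e=np.array(c["eye"])
    return e+d*(z-e[2])/d[2]
def proj(c,p):
    q=np.array(c["rotation"]).T@(np.array(p)-np.array(c["eye"]))
    return np.array([c["cx"]+c["fx"]*q[0]/q[2],c["cy"]+c["fy"]*q[1]/q[2]])
E
python3 - <<'E'
from h import *
for n in ("top","side"):
    im=imaging.camera(n); cv2.imwrite(f"pics/{n}0.png",im)
    c=imaging.get_calibration(n); print(n,{k:np.round(v,3).tolist() for k,v in c.items()})
s=monitor.read_state(); print(s["time_s"],s["eef_pos"],s["tcp_rot"])
E
```

```text
top {'fx': 477.57, 'fy': 477.57, 'cx': 316.106, 'cy': 199.289, 'eye': [0.526, 0.001, 1.503], 'rotation': [0.022, -0.702, 0.712, -0.022]}
side {'fx': 378.274, 'fy': 378.274, 'cx': 320.966, 'cy': 199.831, 'eye': [0.512, -0.934, 0.651], 'rotation': [-0.49, 0.871, -0.026, 0.029]}
0.1 [ 0.15981048 -0.57768319  0.2218987 ] [ 0.56311193 -0.56230771  0.42863099 -0.42777386]
```

View pics/top0.png

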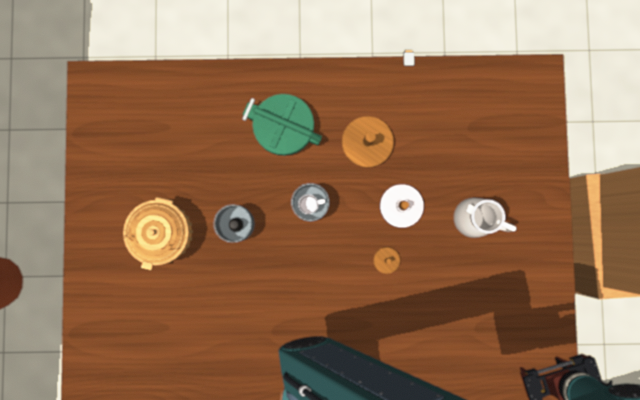

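View pics/side0.png

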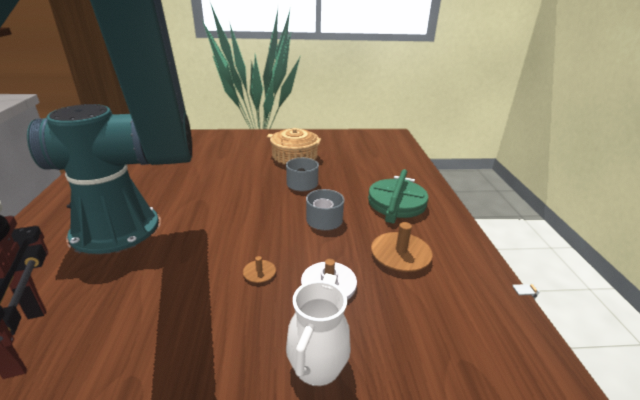

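Top view: the cup (bright) is in the tin at (310,202) and the dark pestle is in the tin at (233,224). The nested pair with the white cover is at (402,206), with two decoy lids at (368,141) and (386,261). The side view agrees.

```bash
sed -i 's/^def ray/from scipy.spatial.transform import Rotation as R\ndef RM(c): return R.from_quat(c["rotation"],scalar_first=True).as_matrix()\ndef ray/; s/np.array(c\["rotation"\])/RM(c)/' h.py
cat >> h.py <<'E'
def blob(mask,near):
    n,l,s,ce=cv2.connectedComponentsWithStats(mask.astype(np.uint8))
    k=[i for i in range(1,n) if s[i,4]>30]; i=min(k,key=lambda i:np.hypot(*(ce[i]-near)))
    cnt=max(cv2.findContours((l==i).astype(np.uint8),cv2.RETR_EXTERNAL,cv2.CHAIN_APPROX_NONE)[0],key=len)
    return cv2.fitEllipse(cv2.convexHull(cnt)), s[i]
E
python3 - <<'E'
from h import *
im=cv2.imread("pics/top0.png"); c=imaging.get_calibration("top"); hsv=cv2.cvtColor(im,cv2.COLOR_BGR2HSV)
H,S,V=cv2.split(hsv)
e,s=blob((S<60)&(V>150),np.array([402,206])); print("lid",e,s,ray(c,*e[0],0.02))
# grey tin: low saturation
for n,p in (("cup tin",(310,202)),("pestle tin",(233,224))):
    m=((S<110)&(V>40)&(V<255)); m2=np.zeros_like(m); y,x=p[1],p[0]; m2[y-28:y+28,x-28:x+28]=m[y-28:y+28,x-28:x+28]
    e,s=blob(m2,np.array(p)); print(n,e,s,ray(c,*e[0],0.075))
m=(H<20)&(S>100)&(V>100); m2=np.zeros_like(m); m2[195:216,392:416]=m[195:216,392:416]
ys,xs=np.nonzero(m2); print("knob",xs.mean(),ys.mean(),len(xs),ray(c,xs.mean(),ys.mean(),0.076))
s=monitor.read_state(); print(R.from_quat(s["tcp_rot"],scalar_first=True).as_matrix().round(3), s["width"])
w=imaging.get_calibration("wrist"); print(w, RM(w).round(2))
E
```

```text
lid ((401.4844665527344, 205.5207061767578), (43.5898323059082, 43.7885856628418), 97.10609436035156) [ 380  184   44   44 1440] [ 0.59459566 -0.26426125  0.02      ]
cup tin ((309.8997802734375, 201.7847442626953), (38.82512283325195, 39.49542236328125), 79.2210464477539) [ 290  183   40   39 1209] [0.60714555 0.01948665 0.075     ]
pestle tin ((233.3784942626953, 223.14002990722656), (38.78038024902344, 41.576663970947266), 89.73390197753906) [ 213  204   42   39 1233] [0.54653561 0.24884718 0.075     ]
knob 403.8813559322034 204.77966101694915 59 [ 0.59410503 -0.26145893  0.076     ]
[[ 0.267 -0.     0.964]
 [-0.964  0.002  0.267]
 [-0.002 -1.     0.   ]] 0.0876175888461545
{'fx': 297.36081720601743, 'fy': 297.36081720601743, 'cx': 317.98892123661756, 'cy': 199.4360851131066, 'eye': array([ 0.22518401, -0.55931335,  0.38378918]), 'rotation': array([ 0.10007054,  0.78976171, -0.60024525, -0.07725267])} [[ 0.27 -0.93 -0.24]
 [-0.96 -0.26 -0.07]
 [-0.    0.25 -0.97]]
```

```bash
python3 -m pendant '[4.3,3.1,1,0,0,0, 8.7,6.3,2,0,0,0, 13,9.5,2,0,0,0, 17.4,12.6,2,0,0,0, 21.7,15.8,2,0,0,0, 26,18.9,2,0,0,0, 30.4,22,2,0,0,0, 34.7,25.2,2,0,0,0, 39,28.4,2,0,0,0, 43.4,31.5,2,0,0,0, 43.4,31.5,2,0,0,0, 43.4,31.5,2,0,0,0]' 0
python3 - <<'E'
from h import *
c=imaging.get_calibration("wrist"); im=imaging.camera("wrist"); cv2.imwrite("pics/w1.png",im); s=monitor.read_state(); print(s["eef_pos"],s["time_s"],s["contact_force"])
print(proj(c,(.594,-.2625,.076)),proj(c,(.5946,-.2643,.02)),c)
E
```

```text
time_s: 1.6
eef_pos: [0.593, -0.2626, 0.2413]
tcp_rot: [0.563, -0.563, 0.429, -0.427]
contact_force: [-0.4, 0.7, 0.2]
width: 0.0878
[ 0.59270003 -0.26316171  0.24148616] 1.65 [-0.30964331 -0.7172131   0.45238653]
[318.90067334 183.82464201] [320.33303126 175.09513428] {'fx': 297.36081720601743, 'fy': 297.36081720601743, 'cx': 317.98892123661756, 'cy': 199.4360851131066, 'eye': array([ 0.65867747, -0.24427488,  0.40305798]), 'rotation': array([ 0.10054617,  0.78990754, -0.59988758, -0.07791948])}
```

View pics/w1.png

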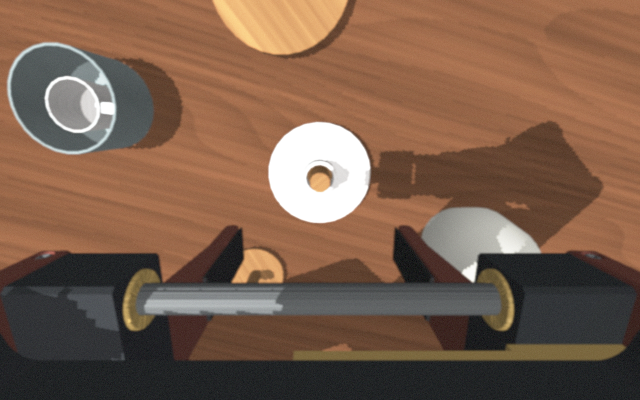

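Wrist view: white lid disc centred near (320,172), knob top near (320,182), cup tin rim near (62,98). I'll compute positions from these.

```bash
python3 - <<'E'
from h import *
c=imaging.get_calibration("wrist"); im=cv2.imread("pics/w1.png"); H,S,V=cv2.split(cv2.cvtColor(im,cv2.COLOR_BGR2HSV))
e,s=blob((S<60)&(V>150),np.array([320,172])); print("lid",e,ray(c,*e[0],.02))
m=(H<25)&(S>80)&(V>130); m[:160]=0;m[200:]=0;m[:,:295]=0;m[:,345:]=0
e,s=blob(m,np.array([320,182])); print("knob",e,s,ray(c,*e[0],.076))
m=(S<100)&(V>20)&(H>60); m[:,165:]=0;m[165:]=0
e,s=blob(m&(np.arange(640)[None]<200),np.array([75,98])); print("tin all",e,s)
# rim: bright thin line
m=((V>120)&(S<110)); m[:30]=0;m[165:]=0;m[:,125:]=0
ys,xs=np.nonzero(m); h=cv2.convexHull(np.c_[xs,ys].astype(np.int32)); e=cv2.fitEllipse(h); print("rim",e,ray(c,*e[0],.075))
pts=np.array([ray(c,*p[0],.075)[:2] for p in h]); print("rim circle",cv2.minEnclosingCircle(pts.astype(np.float32)), (pts.min(0)+pts.max(0))/2, np.ptp(pts,axis=0))
E
```

```text
lid ((319.0677795410156, 171.92433166503906), (101.22992706298828, 102.65949249267578), 84.5320816040039) [ 0.59782432 -0.26211794  0.02      ]
knob ((318.2776184082031, 179.7724151611328), (19.93922996520996, 25.332990646362305), 133.56114196777344) [308 168  23  24 351] [ 0.59789317 -0.26111481  0.076     ]
tin all ((78.4909439086914, 99.2173843383789), (107.91669464111328, 149.6668701171875), 109.73081970214844) [   8   43  145  111 9409]
rim ((74.4922103881836, 98.99468231201172), (110.99130249023438, 145.28701782226562), 114.14250183105469) [0.61227324 0.00862046 0.075     ]
rim circle ((0.6129147410392761, 0.01128786988556385), 0.06903771311044693) [0.60729132 0.01615413] [0.11407058 0.12436059]
```

```bash
python3 -m pendant '[0.3,0.1,-4,0,0,0, 0.3,0.1,-8,0,0,0, 0.3,0.1,-12,0,0,0, 0.3,0.1,-15,0,0,0, 0.3,0.1,-17,0,0,0, 0.3,0.1,-18.2,0,0,0, 0.3,0.1,-18.8,0,0,0, 0.3,0.1,-19.1,0,0,0, 0.3,0.1,-19.1,0,0,0, 0.3,0.1,-19.1,0,0,0]' 0
python3 - <<'E'
from h import *
im=imaging.camera("side"); c=imaging.get_calibration("side"); u,v=proj(c,(.596,-.262,.05)).astype(int); print(u,v)
cv2.imwrite("pics/s1.png",cv2.resize(im[v-70:v+60,u-90:u+90],None,fx=4,fy=4,interpolation=cv2.INTER_CUBIC)); print(monitor.read_state()["contact_force"])
E
```

```text
time_s: 2.9
eef_pos: [0.5961, -0.2623, 0.0511]
tcp_rot: [0.563, -0.562, 0.429, -0.428]
contact_force: [0.2, 0.5, 0.8]
width: 0.0884
328 269
[0.19907625 0.05545033 0.66604203]
```

View pics/s1.png

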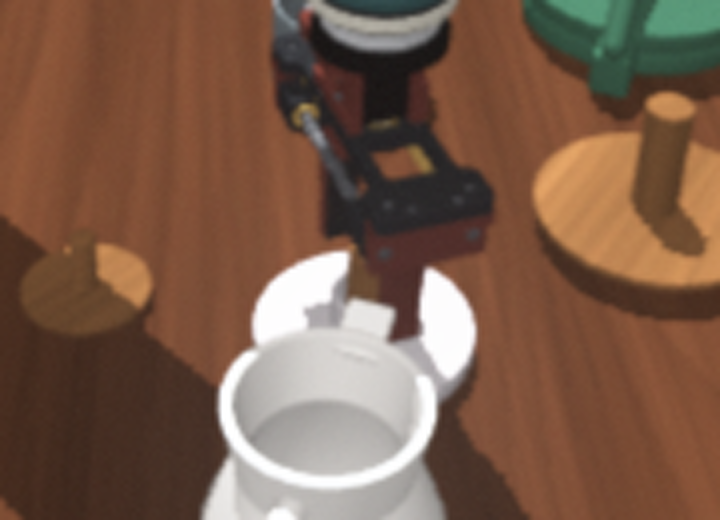

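Side crop: the knob shows just left of the near finger, as expected with the jaw axis at 15°. Closing and lifting.

```bash
python3 -m pendant '[0,0,0,0,0,0, 0,0,0,0,0,0, 0,0,0,0,0,0, 0,0,0,0,0,0, 0,0,0,0,0,0, 0,0,0,0,0,0, 0,0,0,0,0,0, 0,0,0,0,0,0]' 1 35
python3 -m pendant '[0,0,0.5,0,0,0, 0,0,1.5,0,0,0, 0,0,4,0,0,0, 0,0,7,0,0,0, 0,0,10,0,0,0, 0,0,13,0,0,0, 0,0,15,0,0,0, 0,0,15,0,0,0, 0,0,15,0,0,0]'
```

```text
time_s: 3.95
eef_pos: [0.5963, -0.2626, 0.0511]
tcp_rot: [0.563, -0.563, 0.429, -0.428]
contact_force: [0.4, -1.5, -1.8]
width: 0.0233
time_s: 5.08
eef_pos: [0.5955, -0.2621, 0.2002]
tcp_rot: [0.563, -0.563, 0.429, -0.427]
contact_force: [-0.2, 0.1, -4.4]
width: 0.0232
```

```bash
python3 -m pendant '[0.2,2,1,0,0,0, 0.5,6,2,0,0,0, 0.8,10,2,0,0,0, 1,13,2,0,0,0, 1.2,15,2,0,0,0, 1.2,15,2,0,0,0, 1.2,15,2,0,0,0]'
python3 - <<'E'
from h import *
import json
c=imaging.get_calibration("wrist"); im=imaging.camera("wrist"); cv2.imwrite("pics/w2.png",im); s=monitor.read_state(); print(s["eef_pos"],s["time_s"],s["width"])
json.dump({k:np.array(v).tolist() for k,v in c.items()},open("w2.json","w"))
print(proj(c,(.607,.0195,.075)))
E
```

```text
time_s: 5.95
eef_pos: [0.6075, -0.1127, 0.2201]
tcp_rot: [-0.562, 0.563, -0.429, 0.427]
contact_force: [-0.9, -0.7, -4.7]
width: 0.0235
[ 0.60753733 -0.11303244  0.220156  ] 6.0 0.02340864115191192
[194.60110248 155.35431475]
```

View pics/w2.png

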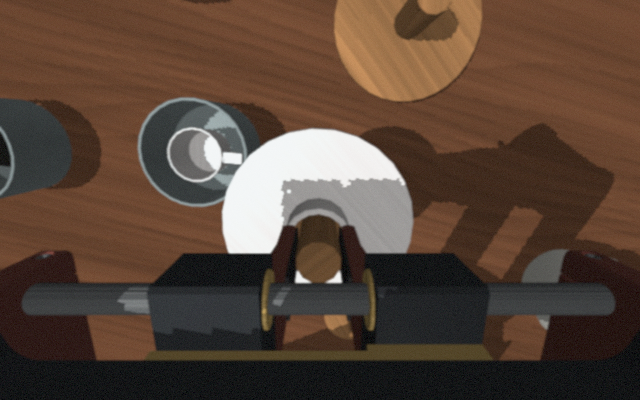

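Wrist view: tin rim spans about (139–247, 98–206), i.e. centre near (193,152) against a predicted (194.6,155.4). The lids hang level on the knob, with the disc at columns 222–413. Refining the rim and disc centres on their planes.

```bash
python3 - <<'E'
from h import *
import json
from scipy.optimize import least_squares
c=json.load(open("w2.json")); im=cv2.imread("pics/w2.png"); g=cv2.GaussianBlur(cv2.cvtColor(im,cv2.COLOR_BGR2GRAY),(3,3),0).astype(float)
def circ(P):
    f=least_squares(lambda q:np.hypot(P[:,0]-q[0],P[:,1]-q[1])-q[2],[*P.mean(0),.06],loss="soft_l1",f_scale=.001); return f.x,np.abs(f.fun).mean()
P=[]
for a in np.radians(np.arange(80,350,3)):
    r=np.arange(46,62,.5); u=193+r*np.cos(a); v=152+r*np.sin(a); ok=g[v.round().astype(int),u.round().astype(int)]
    k=ok.argmax(); P.append(ray(c,u[k],v[k],.075)[:2])
print("rim",circ(np.array(P)))
P=[]
for a in np.radians(np.r_[np.arange(190,352,3)]):
    r=np.arange(80,110,.5); u=318+r*np.cos(a); v=224+r*np.sin(a); ok=g[v.round().astype(int),u.round().astype(int)]
    k=np.diff(ok[::2]).argmin()*2+1; P.append(ray(c,u[k],v[k],.220-.051+.02)[:2])
print("disc",circ(np.array(P)))
s=monitor.read_state(); print(s["eef_pos"])
E
```

```text
rim (array([0.60730751, 0.02246041, 0.05369048]), np.float64(0.0005827693417762285))
disc (array([ 0.60615442, -0.11180424,  0.06533621]), np.float64(0.000298792119102742))
[ 0.60753733 -0.11303244  0.220156  ]
```

```bash
python3 -m pendant '[0,2,0,0,0,0, 0,5,0,0,0,0, 0.1,9,0,0,0,0, 0.1,12,0,0,0,0, 0.1,13.5,0,0,0,0, 0.1,13.5,0,0,0,0, 0.1,13.5,-3,0,0,0, 0.1,13.5,-6,0,0,0, 0.1,13.5,-8,0,0,0, 0.1,13.5,-9,0,0,0, 0.1,13.5,-9,0,0,0, 0.1,13.5,-9,0,0,0]'
python3 - <<'E'
from h import *
im=imaging.camera("side"); c=imaging.get_calibration("side"); u,v=proj(c,(.608,.022,.08)).astype(int)
cv2.imwrite("pics/s2.png",cv2.resize(im[v-50:v+50,u-65:u+65],None,fx=6,fy=6,interpolation=cv2.INTER_CUBIC)); s=monitor.read_state(); print(s["eef_pos"])
E
```

```text
time_s: 7.5
eef_pos: [0.6094, 0.0215, 0.1311]
tcp_rot: [0.563, -0.562, 0.429, -0.428]
contact_force: [-0.5, -0.6, -5.0]
width: 0.0233
[0.60949994 0.02164191 0.13125033]
```

View pics/s2.png

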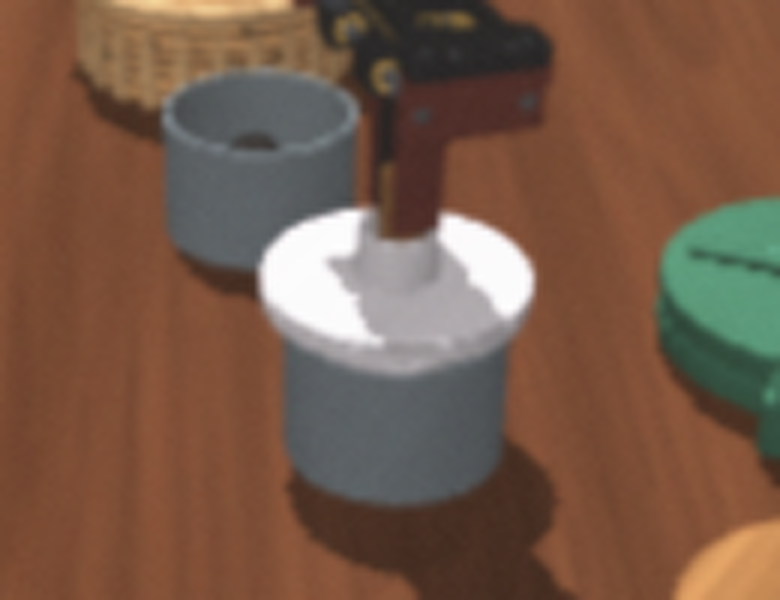

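Side crop: lid columns 259–534 (centre 396) over tin columns 284–505 (centre 394), so they are aligned within about 1 mm. Lowering slowly.

```bash
python3 -m pendant '[-0.05,0,-0.3,0,0,0, -0.05,0.05,-0.6,0,0,0, -0.05,0.05,-0.8,0,0,0, -0.05,0.05,-1,0,0,0, -0.05,0.05,-1.2,0,0,0, -0.05,0.05,-1.4,0,0,0, -0.05,0.05,-1.4,0,0,0]'
```

```text
time_s: 8.43
eef_pos: [0.6088, 0.0222, 0.117]
tcp_rot: [0.563, -0.562, 0.429, -0.428]
contact_force: [-0.1, 0.1, -4.5]
width: 0.0236
```

```bash
python3 -m pendant '[0,0,-0.1,0,0,0, 0,0,-0.15,0,0,0, 0,0,-0.2,0,0,0, 0,0,-0.25,0,0,0, 0,0,-0.25,0,0,0, 0,0,-0.25,0,0,0]'; python3 -m pendant '[0,0,-0.05,0,0,0, 0,0,-0.1,0,0,0, 0,0,-0.1,0,0,0]'
```

```text
time_s: 9.18
eef_pos: [0.6088, 0.0222, 0.1145]
tcp_rot: [0.563, -0.562, 0.429, -0.428]
contact_force: [-0.6, 0.2, -4.6]
width: 0.0234
time_s: 9.55
eef_pos: [0.6089, 0.0222, 0.1141]
tcp_rot: [0.563, -0.562, 0.429, -0.428]
contact_force: [-2.5, 0.2, 2.8]
width: 0.0232
```

Contact at home height (about 7 N change, z = 0.114 as predicted). Releasing.

```bash
python3 -m pendant '[0,0,0.05,0,0,0, 0,0,0.05,0,0,0, 0,0,0.05,0,0,0, 0,0,0.05,0,0,0, 0,0,0.05,0,0,0, 0,0,0.05,0,0,0, 0,0,0.05,0,0,0]' 0
python3 - <<'E'
from h import *
import json
im=imaging.camera("side"); c=imaging.get_calibration("side"); u,v=proj(c,(.608,.022,.08)).astype(int)
a=cv2.resize(im[v-50:v+50,u-50:u+50],None,fx=4,fy=4,interpolation=cv2.INTER_CUBIC)
c=imaging.get_calibration("wrist"); im=imaging.camera("wrist"); cv2.imwrite("pics/w3full.png",im)
json.dump({k:np.array(v).tolist() for k,v in c.items()},open("w3.json","w"))
b=im[0:400,120:520]; cv2.imwrite("pics/s3.png",np.hstack([a,b])); print(proj(c,(.6086,.0222,.139)),monitor.read_state()["contact_force"])
E
```

```text
time_s: 10.42
eef_pos: [0.6089, 0.0221, 0.1145]
tcp_rot: [0.563, -0.562, 0.429, -0.428]
contact_force: [-0.5, 0.6, 0.0]
width: 0.087
[318.67338106 261.93754852] [-0.04827104 -0.54703356  0.49185187]
```

View pics/s3.png

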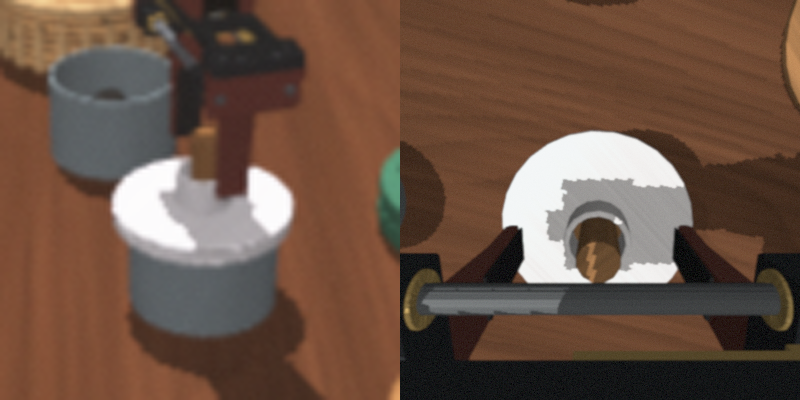

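Left: lid level and seated on the cup tin, fingers open. Right: disc centre near column 317, knob between the fingers, collar around it. Lowering to the collar.

```bash
python3 -m pendant '[-0.05,0,-0.8,0,0,0, -0.1,0,-1.6,0,0,0, -0.1,0,-2.2,0,0,0, -0.1,0,-2.6,0,0,0, -0.1,0,-2.8,0,0,0, -0.1,0,-2.8,0,0,0, -0.1,0,-2.8,0,0,0]'; python3 -m pendant '[0,0,0,0,0,0, 0,0,0,0,0,0, 0,0,0,0,0,0, 0,0,0,0,0,0, 0,0,0,0,0,0, 0,0,0,0,0,0, 0,0,0,0,0,0, 0,0,0,0,0,0]' 1 35
```

```text
time_s: 11.4
eef_pos: [0.6082, 0.0221, 0.0868]
tcp_rot: [0.563, -0.562, 0.429, -0.429]
contact_force: [0.7, 0.3, 0.4]
width: 0.088
time_s: 12.4
eef_pos: [0.6081, 0.0222, 0.0868]
tcp_rot: [0.563, -0.562, 0.429, -0.428]
contact_force: [-1.3, 0.2, 1.1]
width: 0.0409
```

```bash
python3 -m pendant '[0,0,0.2,0,0,0, 0,0,0.5,0,0,0, 0,0,1,0,0,0, 0,0,1.5,0,0,0, 0,0,1.5,0,0,0]'; python3 -m pendant '[0,0,0.5,0,0,0, 0,0,1.2,0,0,0, 0,0,2,0,0,0, 0,0,3,0,0,0, 0,0,4,0,0,0, 0,0,5,0,0,0, 0,0,6,0,0,0, 0,0,7,0,0,0, 0,0,8,0,0,0, 0,0,9,0,0,0, 0,0,10,0,0,0, 0,0,10.5,0,0,0, 0,0,10.5,0,0,0, 0,0,10.5,0,0,0]'
python3 - <<'E'
from h import *
im=imaging.camera("side"); c=imaging.get_calibration("side"); u,v=proj(c,(.608,.022,.12)).astype(int)
cv2.imwrite("pics/s4.png",cv2.resize(im[v-60:v+60,u-75:u+75],None,fx=5,fy=5,interpolation=cv2.INTER_CUBIC))
E
```

```text
time_s: 13.02
eef_pos: [0.6086, 0.0221, 0.1025]
tcp_rot: [0.563, -0.562, 0.428, -0.429]
contact_force: [-0.1, 0.1, -1.7]
width: 0.0412
time_s: 14.78
eef_pos: [0.6084, 0.0221, 0.2071]
tcp_rot: [0.563, -0.562, 0.428, -0.429]
contact_force: [0.3, 0.3, -2.7]
width: 0.0416
```

View pics/s4.png

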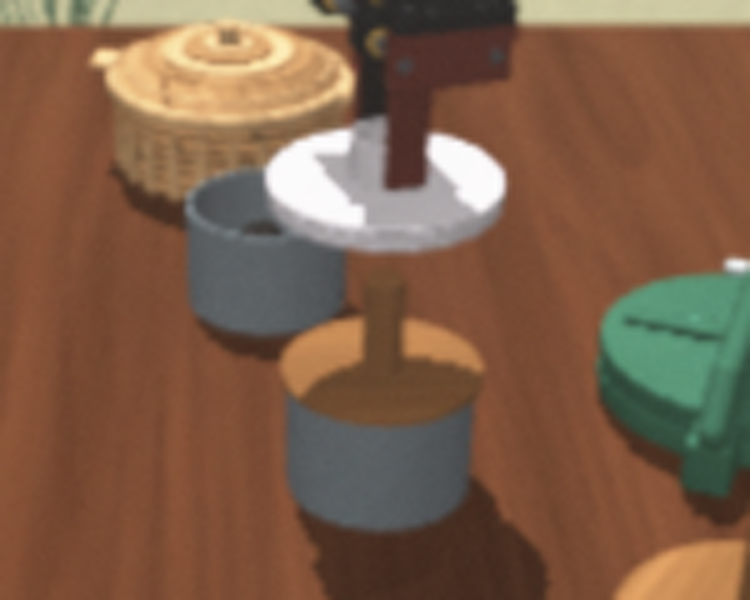

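The outer lid is level and about 50 mm clear of the knob top. The inner lid sits flat on the cup tin. Handing in.

```bash
python3 -c "
from cell import sign_off, monitor
s=monitor.read_state(); print(s['time_s'],s['eef_pos'],s['width'],s['contact_force'])
sign_off()"
```

```text
14.825 [0.60832093 0.02214178 0.20702662] 0.04136077909819704 [-0.55950965  0.24793156 -2.45285377]
the job is handed in; nothing more can be done
```

The job is done and handed in at 14.8 s of the 54 s allowed. I lifted the nested lids by the knob and set them on the cup tin. The lids met the rim at the expected height, with about 7 N of contact. I then let go, gripped the collar and lifted the outer lid straight up.

- **Final state:** the last side view shows the inner lid seated flat on the cup tin. The outer lid is held level, with its lower edge about 50 mm above the knob top by calculation. The tins and other things in that view looked undisturbed.
- **Grip and forces:** the gripper opening reads 41 mm on the 42 mm collar. The forces I read stayed below about 6 N.
- **Disagreement:** the top and wrist cameras differed by 2–4 mm on the lid and tin positions. I allowed for this by using lid-to-tin distances within each camera, and the lid went in with no side contact until it seated.

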